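# Clamp a module in the cam-lever fixture

### The arm

A 6-joint arm with a two-finger parallel gripper is mounted at the origin on the work surface; the furniture and walls round the work are solid. World frame = base frame: x ahead of the robot, y to its left, z up, the work surface at z = 0. Lengths are in m, angles in degrees, forces in N, time in s.
With the tool pointing down it reaches from about 0.275 to 0.875 m from the base axis. Payload 12.5 kg.
Tool frame: the origin (TCP) lies between the finger pads; the fingertips stand 8 mm ahead of it and the grasp point (between the pads) lies 11 mm behind it (finger_overhang is the z of the fingertips in the tool frame, in m); z points along the fingers, y is the direction in which the jaws open and shut (so a half turn about z gives the same grasp; the last joint's range is limited). The gripper opens to 85 mm and grips with 20 to 120 N. Pads are 22 mm wide; open, the fingers measure 114 mm over their backs; the gripper's body (76 mm by 85 mm) begins 54 mm behind the grasp point. The pads swing forward as they close: fully open they stand 13 mm farther back than shut.
Start: joints at [39.442, 20.094, 94.641, -0, 65.266, -4.847], TCP at [0.394, 0.384, 0.239] pointing down, gripper open.
Joint ranges: [-157.81, 157.81], [-45, 120.19], [0.68, 151.7], [-89.99, 269.99], [4.06, 180], [-164.3, 164.3]. Speed limits (degrees/s): [127.2, 127.2, 159.86, 180, 180, 180].

### API

Orientations are given as [roll, pitch, yaw] about the fixed x, y, z axes, in that order (R = Rz(yaw) Ry(pitch) Rx(roll)).
In Python, from bench import * gives the robot as it stands.
- The arm moves only by the tool carry_out, never from a script. Its argument "commands" is a list of rows, each an object with "delta_pos": the shift along the tool's x, y, z in units of 50 mm (1.0 is 50 mm), a list of three; "twist": the turn, a rotation vector about the tool's x, y, z in degrees, a list of three; "hand": the finger opening in mm, from 0 to 85.4. A call has 1 to 10 rows; each row shifts and turns the commanded pose from where the row before left it, along the tool's axes as they then stand; what a row does not reach is not made up. A row lasts 1/8 s, in which the tool goes at most 62.5 mm and 10.7 degrees, less where a joint would pass 70% of its speed; a pose out of reach is approached as far as the arm can. A call is refused whole if a number of a shift passes 1 or a number of a turn 10.7, either way. A call with a gripper value outside its range is refused whole. The fingers move at their own pace and stop on an object; "squeeze" is the grip in N (left out, the last holds). Time passes only in rows, so rows that do not move let the fingers close. It gives the time, the measured TCP pose, the force and the opening at its end, in the units of the state.
- get_state(): the state, without advancing time (a new reading comes with each control period).
- grab_frame(name): name is "side" or "top" or "wrist"; returns the picture (420x560x3 uint8, red, green, blue); there is no depth.
- camera_model(name): a dict with "fx", "fy", "cx", "cy" (pixels), "T" (4x4, takes a point from camera to world coordinates); the wrist camera has in their place "mount" (4x4, takes a point from camera to tool coordinates, whose origin is the TCP and whose axes are the flange's). Camera axes: x right, y down, z forward; pixel columns grow to the right and rows downward; lengths in m; the calibration is good to about 2 mm. A picture is of the moment at which its call begins: read the wrist's pose just before it. camera_model takes no time and is no camera call.
- job_done(): hands the job in, once; it reports no verdict.
Trained networks look in the newest picture that a camera, given by its name, has taken for a name from the list of things; names that differ only in an ending like _2 or _b are one class to them, and where a whole thing is asked for, a point or a joint stands for the part that bears it (a point fixed in the world has none). Each returns a list of dicts, best first, with "score" (0 to 1); they miss things now and then, are a little off and sometimes report something else, mostly with a low value. They report only what shows in the picture. A call takes as long as a camera call.
- boxes_of(query, camera): "location" ([x, y, z] in m, in world coordinates, good to about 4 mm: the middle of the surface that is visible of it).
- regions_of(query, camera): "mask" (420x560 bool, what is visible of it).
The state is a dict: "clock": time; "qpos": joint angles; "dq": joint speeds; "tau": joint torques, N m; "eef_pos": TCP position; "orientation": TCP orientation; "ft_force": force on the tool from outside, world axes, zero at the start; "torque": the same for the moment, N m; "finger_gap": finger opening in m.
Only numpy, scipy, OpenCV 4.12 (cv2) and the standard library are available. Lean on these libraries where they do the work, as an engineer would, in place of code of your own. Each camera call takes 0.05 s, during which the arm holds its last target. There are 200 camera calls.

### The job

Get the loose metal-covered module that lies on the slotted plate of the small clamping fixture ready for its screws, with fingertip pushes only: pick nothing up. Push it against the long steel fence and slide it along the fence until its end touches the end stop; then push the lever with the black ball knob round with a finger, all the way to its far pin, so that the cam holds the module tight, flat against fence and stop. Leave it clamped, and do not shift the other things on the bench.

Things in the scene. Friction and masses are not known exactly. Their poses are not given: they have to be found in the camera images.
- fixture: Clamping fixture, fixed to the bench: aluminium plate 144 (its x, -64 to +80) x 234 (its y, -122 to +112) x 15 mm with two lengthwise slots. Origin at bench height; z up, x away from the robot, y from the end stop (right) to the open loading end (left). Beware of the big white slotted fixture left of the robot, 0.21 m high, clamp lever 0.28 m: its corner nearest the work is about 0.49 m ahead, 0.08 m left of the robot.
- fence (a point): Middle of the working face of the long steel fence on the robot's side, which runs along the fixture's y: the face looks to +x and is the plane x = -45 mm of the fixture, y from -116 to +108 mm; the fence is 15 mm thick, its top 36 mm above the bench.
- end_stop (a point): Middle of the working face of the steel end stop: the plane y = -100 mm of the fixture, x from -44 to +11 mm, top 36 mm above the bench, 16 mm thick.
- home (a point): Where the underside centre of the module is when it is home: x = -15, y = -55.5, z = 15 mm in the fixture frame, the module's long side along the fixture's y.
- module: The module to clamp: closed, flat, silver metal cover over a black body, 89 (its x) x 61 (its y) x 20 mm; origin: centre of its underside. It starts loose on the plate at the loading end, 85 to 116 mm from home, up to 30 mm off the fence and up to 0.17 rad askew. About 0.16 kg, slides on the plate.
- cam_lever (a joint): Cam lever about its upright pivot, rad, growing counterclockwise seen from above. 0 = open, against the first pin; starts at 0 to 0.3; 1.5 = against the far pin, clamped (cam's dead point 1.42). In the fixture frame the bar points from the pivot at the angle 0.09 plus this value: open away from the robot, shut along the fixture's y (to the left). Stays where left; friction 0.06 N m, up to 0.7 N m more from 1.0 on as the cam squeezes.
- cam_pivot (a point): Point on the lever's upright pivot axis, at the height of the lever bar (52 mm above the bench); in the fixture frame x = +44.4, y = -52.5 mm. The lever is a level round steel bar 10 mm thick, from here to the knob; two 6 mm pins, 57 mm high, stand 36 mm from the axis and limit it.
- lever_knob (a point): Centre of the lever's black ball knob (24 mm across), 90 mm from the pivot axis, 52 mm above the bench.
- cam (a point): Centre of the round cam under the lever, at module height (18 to 38 mm above the bench): steel disc with rubber tyre, 40 mm across, 10 mm off the axis. Turns with the lever; open, it leaves the home place 4 to 8 mm free; closing, it presses on the middle of the module's long side and drags it lightly towards the end stop.
- spare_a: A spare module, same kind, on the bench on the robot's side of the fixture; leave it alone. Origin under its centre.
- spare_b: Another spare module on the bench, right of the first; leave it alone. Origin under its centre.
- tape: Small black tape roll lying flat on the robot's side of the fixture, 62 mm across, 19 mm high; leave it alone. Origin under its centre.
- flux_bottle: Small brown dropper bottle standing on the bench to the right of the fixture, on the robot's side, 33 mm across, 102 mm high; leave it alone.
- blue_roll: Roll of blue film standing left of the fixture, 132 mm across, 85 mm high; leave it alone.

How it is judged:
By the outcome, as a careful person would: the job done as asked, in the order asked, and still so for the second after the job is handed in, with the robot touching nothing.
It also fails if it takes over 53 s, if anything falls off the work surface, if the arm or the gripper's body presses on something with over 40 N, if the wrist force passes 120 N, or if a joint passes its speed limit or range.

## Working session

There is one attempt and no reset: what is moved stays moved. The work goes in short steps, Python scripts to look and compute and a tool call to move; the robot and the scene stay as the last step left them, time stands still between calls to the robot, and variables do not carry over. Pictures are saved under pics/ and viewed, about 8 in all and at most 12, crops included, and the job is handed in when it is done.

Besides the shell and the picture viewer there is one more tool, called after "Call:" as a command line: name --argument value ..., lists and objects as JSON in quotes. carry_out: Moves the arm, as the interface text tells. Its arguments: {"type":"object","properties":{"commands":{"type":"array","items":{"type":"object","properties":{"delta_pos":{"type":"array","items":{"type":"number"}},"twist":{"type":"array","items":{"type":"number"}},"hand":{"type":"number"}}}},"squeeze":{"type":"number"}},"required":["commands"]}

```bash
mkdir -p pics; ls; python3 - <<'E'
from bench import *
import cv2, numpy as np
s=get_state(); print(s)
for c in ("top","side"):
    im=grab_frame(c); cv2.imwrite(f"pics/{c}0.png",im[:,:,::-1])
    m=camera_model(c); print(c,m["fx"],np.round(m["T"],3).tolist())
    for q in ("fixture","module","lever_knob","tape","flux_bottle","blue_roll","cam_lever"):
        try: print(q,[(np.round(b["location"],3).tolist(),round(b["score"],2)) for b in boxes_of(q,c)[:4]])
        except Exception as e: print(q,e)
E
```

```text
pics
{'clock': 0.0, 'qpos': array([ 3.94438569e+01,  2.01261899e+01,  9.46783622e+01,  3.06240798e-04,
        6.52645174e+01, -4.84760910e+00]), 'dq': array([-0.05746443,  0.0110882 , -0.05394215, -0.14175557,  0.05787365,
        0.02331023]), 'tau': array([ 1.69312234e-04, -5.06096542e+01, -2.91403431e+01, -2.62471372e-05,
        4.41471522e-03, -1.81863885e-05]), 'eef_pos': array([0.39341715, 0.38387661, 0.23873134]), 'orientation': array([-1.79931201e+02, -6.11376074e-03,  1.34291334e+02]), 'ft_force': array([ 0.17079945, -0.90633593, -0.40704107]), 'torque': array([0.02185959, 0.04352488, 0.03607304]), 'finger_gap': 0.08526304395900601}
top 394.3959871019447 [[0.025, -0.997, 0.069, 0.517], [-0.999, -0.027, -0.029, 0.079], [0.031, -0.068, -0.997, 1.004], [0.0, 0.0, 0.0, 1.0]]
fixture [([0.595, 0.021, 0.016], 0.81)]
module [([0.582, 0.11, 0.036], 0.65), ([0.476, -0.016, 0.021], 0.49)]
lever_knob [([0.634, 0.008, 0.057], 0.89)]
tape [([0.474, -0.017, 0.018], 0.66)]
flux_bottle [([0.472, -0.144, 0.062], 0.48), ([0.474, -0.016, 0.021], 0.37)]
blue_roll [([0.694, 0.363, 0.062], 0.56)]
cam_lever [([0.636, 0.013, 0.06], 0.69)]
side 440.5421716102839 [[0.999, 0.031, -0.021, 0.591], [0.033, -0.418, 0.908, -0.768], [0.019, -0.908, -0.418, 0.474], [0.0, 0.0, 0.0, 1.0]]
fixture [([0.594, -0.005, 0.018], 0.62)]
module [([0.582, 0.098, 0.031], 0.91)]
lever_knob [([0.476, -0.155, 0.049], 0.7), ([0.632, -0.002, 0.05], 0.56)]
tape [([0.478, -0.021, 0.016], 0.91)]
flux_bottle [([0.474, -0.156, 0.05], 0.73), ([0.633, -0.0, 0.051], 0.25)]
blue_roll [([0.68, 0.308, 0.065], 0.58)]
cam_lever [([0.636, 0.002, 0.054], 0.61)]
```

```bash
python3 - <<'E'
import cv2
for c in("top","side"):
    im=cv2.imread(f"pics/{c}0.png"); cv2.imwrite(f"pics/{c}0b.png",cv2.resize(im,(784,588),interpolation=cv2.INTER_CUBIC))
E
```

```text
(no output)
```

View pics/top0b.png

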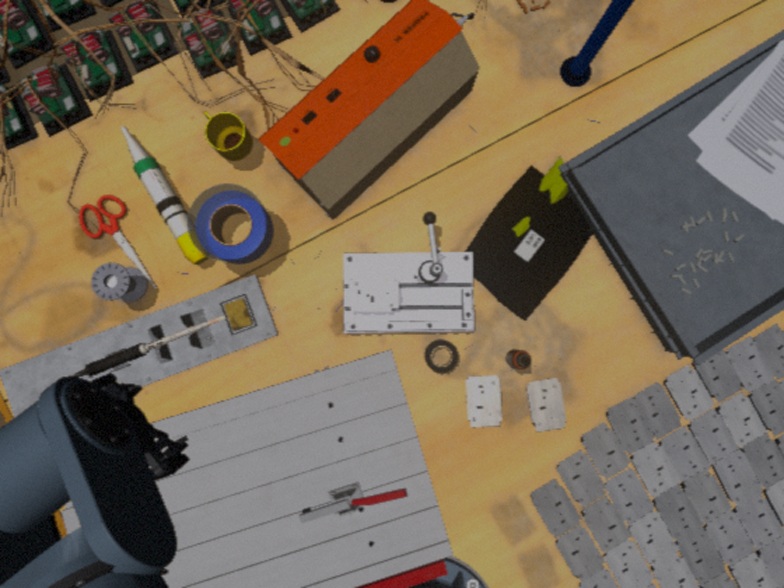

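View pics/side0b.png

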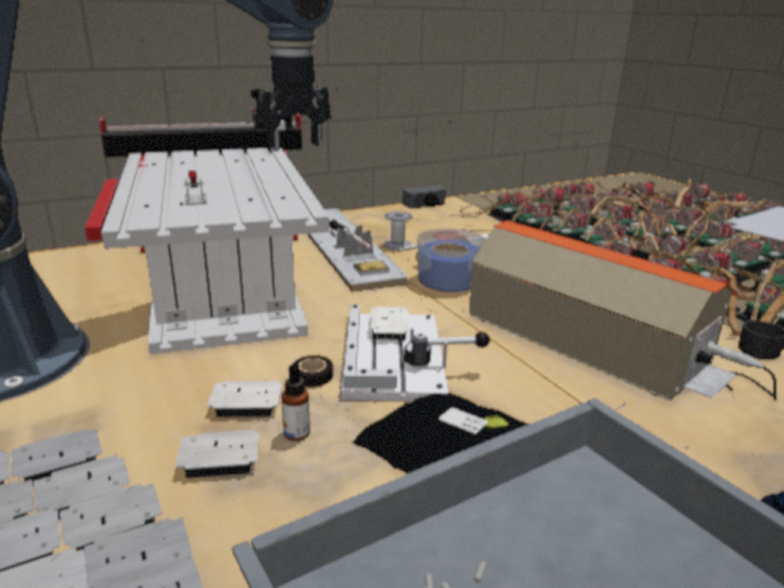

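The top view shows the fixture plate at about (344–475, 252–333), with the lever pointing away from the robot and its knob at (430,217). The module is at the left of the plate. The side view confirms that the lever is open and that the bottle, tape and spares are clear. Next I raise the arm and move over the fixture for a wrist view.

```bash
cat > h.py <<'E'
from bench import *
import numpy as np, cv2
from scipy.spatial.transform import Rotation as R
def pose(s=None):
    s=s or get_state(); T=np.eye(4); T[:3,:3]=R.from_euler('xyz',s["orientation"],degrees=True).as_matrix(); T[:3,3]=s["eef_pos"]; return T
def goto(p,yaw=None):
    """delta in tool frame, units of 50mm; twist z deg"""
    T=pose(); d=T[:3,:3].T@(np.array(p)-T[:3,3])/0.05
    print("delta units",np.round(d,2),"yaw",np.round(get_state()["orientation"],2))
def proj(P,c,T=None):
    m=camera_model(c); Tc=m["T"] if "T" in m else T@m["mount"]
    p=(np.asarray(P)-Tc[:3,3])@Tc[:3,:3]
    return np.c_[p[:,0]/p[:,2]*m["fx"]+m["cx"],p[:,1]/p[:,2]*m["fy"]+m["cy"]]
def unproj(uv,z,c,T=None):
    m=camera_model(c); Tc=m["T"] if "T" in m else T@m["mount"]; uv=np.asarray(uv,float)
    d=np.c_[(uv[:,0]-m["cx"])/m["fx"],(uv[:,1]-m["cy"])/m["fy"],np.ones(len(uv))]@Tc[:3,:3].T
    k=(z-Tc[2,3])/d[:,2]; return Tc[:3,3]+d*k[:,None]
E
python3 - <<'E'
from h import *
m=camera_model("wrist"); print(m["fx"],np.round(m["mount"],3).tolist())
for p in ([.394,.384,.38],[.55,.08,.38]): goto(p)
E
```

```text
342.2190267267945 [[-0.0, -0.962, -0.275, 0.069], [1.0, -0.0, 0.0, 0.002], [-0.001, -0.275, 0.962, -0.134], [0.0, 0.0, 0.0, 1.0]]
delta units [-0.01  0.   -2.81] yaw [180.     0.   134.29]
delta units [-6.54 -2.01 -2.81] yaw [180.     0.   134.29]
```

Call:
carry_out --commands '[{"delta_pos": [0, 0, -0.7], "twist": [0, 0, 0], "hand": 0}, {"delta_pos": [0, 0, -0.7], "twist": [0, 0, 0], "hand": 0}, {"delta_pos": [0, 0, -0.7], "twist": [0, 0, 0], "hand": 0}, {"delta_pos": [0, 0, -0.7], "twist": [0, 0, 0], "hand": 0}, {"delta_pos": [0, 0, 0], "twist": [0, 0, 7.4], "hand": 0}, {"delta_pos": [0, 0, 0], "twist": [0, 0, 7.4], "hand": 0}, {"delta_pos": [0, 0, 0], "twist": [0, 0, 7.4], "hand": 0}, {"delta_pos": [0, 0, 0], "twist": [0, 0, 7.4], "hand": 0}, {"delta_pos": [0, 0, 0], "twist": [0, 0, 7.4], "hand": 0}, {"delta_pos": [0, 0, 0], "twist": [0, 0, 7.4], "hand": 0}]'

```text
clock: 2.05
eef_pos: [0.3936, 0.384, 0.3793]
orientation: [-180.0, 0.0, 89.6]
ft_force: [-0.6, 0.3, -0.2]
finger_gap: -0.0002
```

Call:
carry_out --commands '[{"delta_pos": [-0.71, 0.49, 0]}, {"delta_pos": [-0.71, 0.49, 0]}, {"delta_pos": [-0.71, 0.49, 0]}, {"delta_pos": [-0.71, 0.49, 0]}, {"delta_pos": [-0.71, 0.49, 0]}, {"delta_pos": [-0.71, 0.49, 0]}, {"delta_pos": [-0.71, 0.49, 0]}, {"delta_pos": [-0.71, 0.49, 0]}, {"delta_pos": [0, 0, 0.7]}, {"delta_pos": [0, 0, 0.7]}]'

```text
invalid input
```

```bash
python3 - <<'E'
from h import *
T=pose(); np.save("Tw1.npy",T); print(np.round(T[:3,3],3),get_state()["qpos"].round(1))
im=grab_frame("wrist"); cv2.imwrite("pics/w1.png",im[:,:,::-1]); cv2.imwrite("pics/w1b.png",cv2.resize(im[:,:,::-1],(784,588),interpolation=cv2.INTER_CUBIC))
for q in ("fixture","module","lever_knob","cam_lever"):
    print(q,[(np.round(b["location"],3).tolist(),round(b["score"],2)) for b in boxes_of(q,"wrist")[:4]])
E
```

```text
[0.394 0.384 0.379] [39.4 14.1 83.1 -0.  82.8 39.8]
fixture [([0.609, 0.149, 0.014], 0.94)]
module [([0.59, 0.146, 0.034], 0.48)]
lever_knob []
cam_lever [([0.707, 0.355, 0.062], 0.59)]
```

View pics/w1b.png

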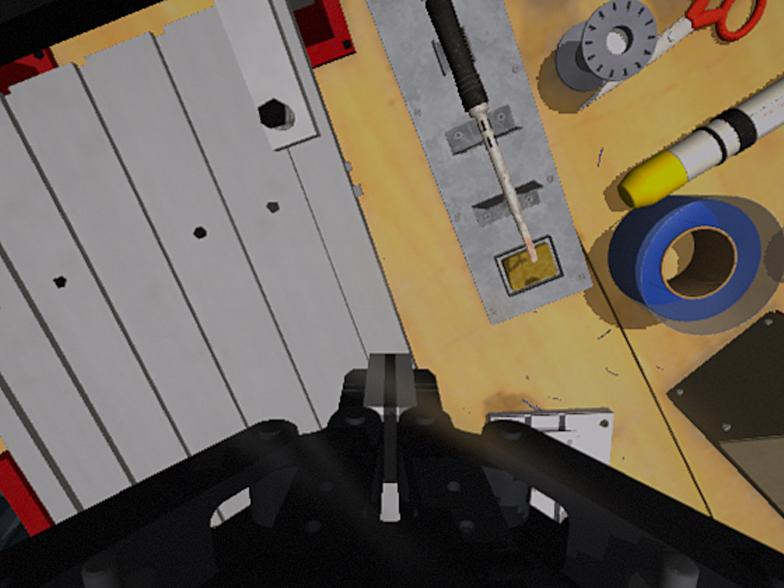

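Call:
carry_out --commands '[{"delta_pos": [-0.89, 0.41, 0], "twist": [0, 0, 0], "hand": 0}, {"delta_pos": [-0.89, 0.41, 0], "twist": [0, 0, 0], "hand": 0}, {"delta_pos": [-0.89, 0.41, 0], "twist": [0, 0, 0], "hand": 0}, {"delta_pos": [-0.89, 0.41, 0], "twist": [0, 0, 0], "hand": 0}, {"delta_pos": [-0.89, 0.41, 0], "twist": [0, 0, 0], "hand": 0}, {"delta_pos": [-0.89, 0.41, 0], "twist": [0, 0, 0], "hand": 0}, {"delta_pos": [-0.89, 0.41, 0.3], "twist": [0, 0, 0], "hand": 0}, {"delta_pos": [-0.89, 0.41, 0.4], "twist": [0, 0, 0], "hand": 0}, {"delta_pos": [-0.89, 0.41, 0.4], "twist": [0, 0, 0], "hand": 0}, {"delta_pos": [-0.89, 0.41, 0.4], "twist": [0, 0, 0], "hand": 0}]'

```text
clock: 3.55
eef_pos: [0.5983, -0.0629, 0.3037]
orientation: [180.0, -0.0, 90.0]
ft_force: [0.1, -0.2, -0.8]
finger_gap: -0.0001
```

```bash
python3 - <<'E'
from h import *
grab_frame("top")
T=pose(); np.save("Tw1.npy",T); print(np.round(T[:3,3],3),get_state()["qpos"].round(1))
im=grab_frame("wrist"); cv2.imwrite("pics/w1.png",im[:,:,::-1]); cv2.imwrite("pics/w1b.png",cv2.resize(im[:,:,::-1],(784,588),interpolation=cv2.INTER_CUBIC))
for q in ("fixture","module","lever_knob","cam_lever"):
    print(q,[(np.round(b["location"],3).tolist(),round(b["score"],2)) for b in boxes_of(q,"wrist")[:4]])
E
```

```text
[ 0.599 -0.067  0.3  ] [-10.8  22.8  82.   -0.1  75.4 -10.6]
fixture [([0.598, 0.017, 0.016], 0.77)]
module [([0.58, 0.09, 0.034], 0.78), ([0.595, 0.017, 0.022], 0.57)]
lever_knob [([0.639, 0.008, 0.054], 0.82)]
cam_lever [([0.636, 0.008, 0.058], 0.95)]
```

View pics/w1b.png

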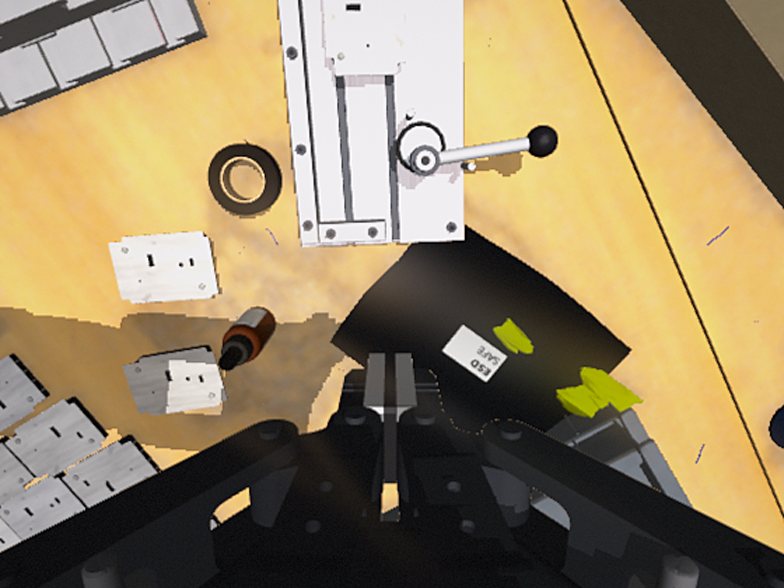

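The wrist view shows the lever pivot at (425,159), the knob at (542,140), the fence screws at (291,52), (300,149) and (308,226), and the end stop at about row 220. The near end of the module is at row 72, and the rest of it is cut off. I'll measure from these points.

```bash
python3 - <<'E'
from h import *
T=np.load("Tw1.npy")
f=lambda uv,z: unproj(np.array(uv)*5/7,z,"wrist",T)[:,:2].round(4)
print("fence screws",f([(291,52),(300,149),(308,226)],.036).tolist())
print("plate corners",f([(465,240),(463,2)],.015).tolist())
print("pivot/knob",f([(425,159),(542,140)],.052).tolist())
print("stop edge top",f([(320,220),(385,218)],.036).tolist())
print("module end",f([(333,75),(398,69)],.035).tolist())
E
python3 - <<'E'
import cv2
im=cv2.imread("pics/w1.png")[0:190,190:410]
cv2.imwrite("pics/w1c.png",cv2.resize(im,None,fx=3.1,fy=3.1,interpolation=cv2.INTER_CUBIC))
E
```

```text
fence screws [[0.5261, 0.0791], [0.5291, 0.0088], [0.5324, -0.0525]]
plate corners [[0.6668, -0.0681], [0.6577, 0.118]]
pivot/knob [[0.6278, 0.001], [0.7165, 0.0147]]
stop edge top [[0.5426, -0.0476], [0.5966, -0.0461]]
module end [[0.5572, 0.0632], [0.6071, 0.0672]]
```

Call:
carry_out --commands '[{"delta_pos": [0.6, 0, 0], "twist": [0, 0, 0], "hand": 0}, {"delta_pos": [0.6, 0, 0], "twist": [0, 0, 0], "hand": 0}, {"delta_pos": [0.6, 0, 0], "twist": [0, 0, 0], "hand": 0}, {"delta_pos": [0, 0, 0], "twist": [0, 0, 0], "hand": 0}]'

```text
clock: 4.35
eef_pos: [0.5977, 0.0313, 0.3052]
orientation: [179.9, -0.0, 90.1]
ft_force: [-0.2, -0.2, 0.4]
finger_gap: -0.0002
```

```bash
python3 - <<'E'
from h import *
T=pose(); np.save("Tw2.npy",T); print(np.round(T[:3,3],4))
im=grab_frame("wrist"); cv2.imwrite("pics/w2.png",im[:,:,::-1]); cv2.imwrite("pics/w2c.png",cv2.resize(im[0:240,150:430,::-1],None,fx=2.5,fy=2.5,interpolation=cv2.INTER_CUBIC))
for b in boxes_of("module","wrist")[:3]: print(np.round(b["location"],3).tolist(),round(b["score"],2))
for r in regions_of("module","wrist")[:2]:
    c=max(cv2.findContours(r["mask"].astype(np.uint8),0,2)[0],key=cv2.contourArea)
    w=unproj(c[:,0,:],.035,"wrist",T)[:,:2].astype(np.float32)
    print(r["score"],cv2.minAreaRect(w))
E
```

```text
[0.5977 0.0313 0.3052]
[0.584, 0.108, 0.032] 0.69
[0.596, 0.03, 0.016] 0.24
0.69 ((0.5817711353302002, 0.10854543745517731), (0.06027790158987045, 0.08821674436330795), 1.1493221521377563)
```

View pics/w2c.png

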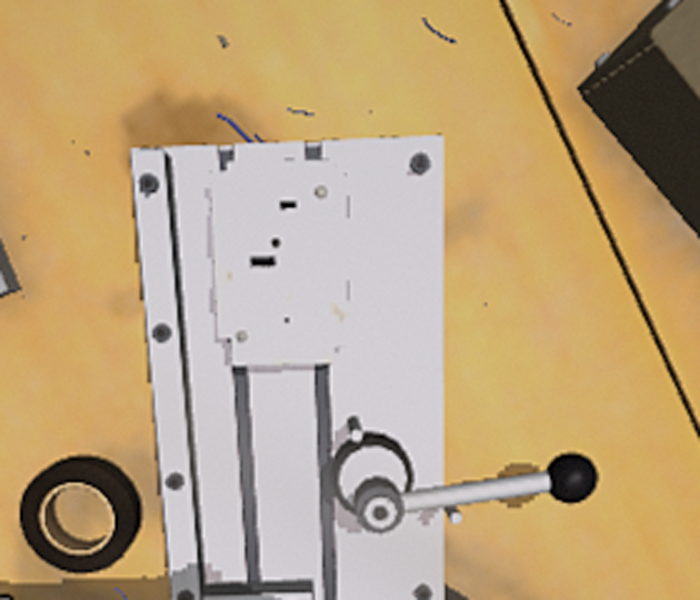

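The crop shows the whole module at (213–350, 145–365), and the fence screws at (148,183), (161,332), (175,481) and (185,597). The pivot is at (380,512), the knob at (572,477), and the plate's far-left corner at (442,137). I'll fit the fixture pose to these.

```bash
cat > fit.py <<'E'
from h import *
from scipy.optimize import least_squares
T=np.load("Tw2.npy"); T1=np.load("Tw1.npy")
f=lambda uv,z: unproj(np.array(uv)/2.5+[150,0],z,"wrist",T)[:,:2]
g=lambda uv,z: unproj(np.array(uv)*5/7,z,"wrist",T1)[:,:2]
scr=np.r_[f([(148,183),(161,332),(175,481),(185,597)],.036),g([(291,52),(300,149),(308,226)],.036)]
piv=np.r_[f([(380,512)],.06),g([(425,159)],.06)]
cor=f([(442,137)],.015); cor2=g([(465,240)],.015); stop=g([(320,220),(385,218)],.036)
knob=np.r_[f([(572,477)],.052),g([(542,140)],.052)]
print(scr.round(4).tolist(),piv.round(4).tolist(),knob.round(4).tolist())
def loc(p,w): c,s=np.cos(p[2]),np.sin(p[2]); return (w-p[:2])@np.array([[c,-s],[s,c]])
def res(p): return np.r_[loc(p,scr)[:,0]+.0525,(loc(p,piv)-[.0444,-.0525]).ravel(),(loc(p,cor)-[.08,.112]).ravel(),(loc(p,cor2)-[.08,-.122]).ravel(),loc(p,stop)[:,1]+.1]
s=least_squares(res,[.585,.05,0]); p=s.x; print("fixture",p.round(4),(s.fun*1000).round(1)); np.save("fx.npy",p)
k=loc(p,knob)-loc(p,piv); print("lever",np.arctan2(k[:,1],k[:,0])-.09,np.hypot(*k.T), loc(p,knob).round(4))
print("module",loc(p,np.array([[.5818,.1085]])).round(4),"rel yaw deg",1.15-np.degrees(p[2]))
E
python3 fit.py
```

```text
[[0.5239, 0.1426], [0.5265, 0.0785], [0.5298, 0.0081], [0.5322, -0.0516], [0.5261, 0.0791], [0.5291, 0.0088], [0.5324, -0.0525]] [[0.6275, -0.0008], [0.6272, 0.001]] [[0.7168, 0.014], [0.7165, 0.0147]]
fixture [0.5805 0.0515 0.04  ] [-0.4 -0.4  0.1  0.1 -0.8 -0.6  0.3  0.5 -1.6  0.3  0.2 -0.6 -1.9  1.5
 -1.   2.5  1.9]
lever [0.03421363 0.02163522] [0.09055836 0.09028699] [[ 0.1347 -0.0429]
 [ 0.1344 -0.0423]]
module [[0.0036 0.0569]] rel yaw deg -1.1429306020493395
```

```bash
cat >> h.py <<'E'
p=np.load("fx.npy") if __import__("os").path.exists("fx.npy") else None
def fw(x,y):
    c,s=np.cos(p[2]),np.sin(p[2]); return p[:2]+[c*x-s*y,s*x+c*y]
def where():
    s=get_state(); c,q=np.cos(p[2]),np.sin(p[2]); d=s["eef_pos"][:2]-p[:2]
    print("fixture frame mm",np.round([1000*(c*d[0]+q*d[1]),1000*(-q*d[0]+c*d[1]),1000*s["eef_pos"][2]],1),"rpy",s["orientation"].round(2),"F",s["ft_force"].round(1),"t",s["clock"])
E
python3 -c "
from h import *
where(); print(fw(.075,.057)); goto([*fw(.075,.057),.1])"
```

```text
fixture frame mm [ 16.5 -23.6 304.7] rpy [1.7997e+02 1.0000e-02 8.9940e+01] F [-0.   0.7  0.1] t 4.5
[0.65314813 0.11147149]
delta units [1.66 1.1  4.09] yaw [1.7997e+02 1.0000e-02 8.9940e+01]
```

Call:
carry_out --commands '[{"delta_pos": [0, 0, 0], "twist": [0, 0, -2.35], "hand": 0}, {"delta_pos": [0.54, 0.39, 0], "twist": [0, 0, 0], "hand": 0}, {"delta_pos": [0.54, 0.39, 0], "twist": [0, 0, 0], "hand": 0}, {"delta_pos": [0.53, 0.39, 0], "twist": [0, 0, 0], "hand": 0}, {"delta_pos": [0, 0, 0.7], "twist": [0, 0, 0], "hand": 0}, {"delta_pos": [0, 0, 0.7], "twist": [0, 0, 0], "hand": 0}, {"delta_pos": [0, 0, 0.7], "twist": [0, 0, 0], "hand": 0}, {"delta_pos": [0, 0, 0.7], "twist": [0, 0, 0], "hand": 0}, {"delta_pos": [0, 0, 0.7], "twist": [0, 0, 0], "hand": 0}, {"delta_pos": [0, 0, 0.6], "twist": [0, 0, 0], "hand": 0}]'

```text
clock: 5.75
eef_pos: [0.6532, 0.1105, 0.0981]
orientation: [-180.0, 0.0, 92.2]
ft_force: [-0.0, 1.0, 0.3]
finger_gap: 0.0002
```

```bash
python3 - <<'E'
from h import *
im=grab_frame("side"); where(); where()
cv2.imwrite("pics/s1.png",cv2.resize(im[:,:,::-1],(784,588),interpolation=cv2.INTER_CUBIC))
E
```

```text
fixture frame mm [73.2 55.9 94.1] rpy [-1.7968e+02  3.0000e-02  9.2200e+01] F [-2.6 -0.2 -4.3] t 5.8
fixture frame mm [73.2 55.9 94.1] rpy [-1.7968e+02  3.0000e-02  9.2200e+01] F [-2.6 -0.2 -4.3] t 5.8
```

View pics/s1.png

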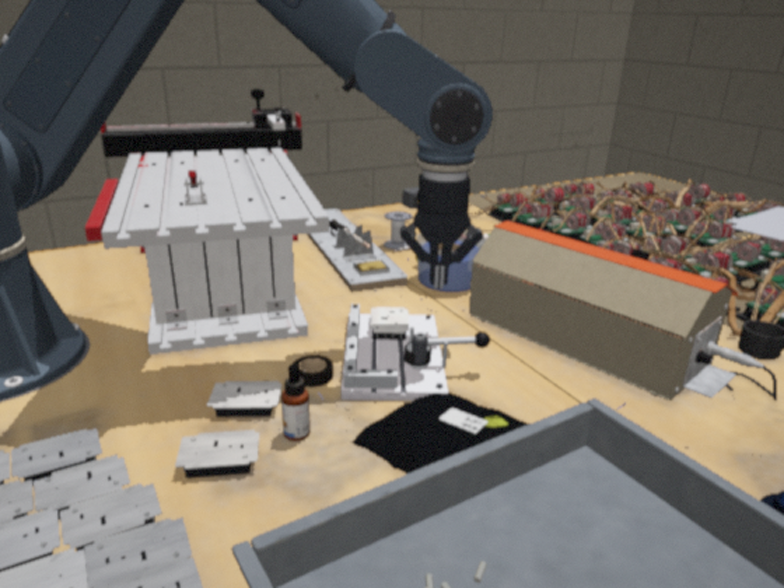

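The side view shows the closed gripper above the far-left part of the plate at about (440,265). The forearm is well above the white fixture. I'll check the clearance to the orange box before going down.

```bash
python3 - <<'E'
from h import *
for z in (.0,.08,.12): print(z,unproj([(240,153),(198,108)],z,"top")[:,:2].round(3).tolist(),unproj([(382,36)],z,"wrist",np.load("Tw2.npy"))[:,:2].round(3).tolist())
where()
E
```

```text
0.0 [[0.726, 0.18], [0.84, 0.291]] [[0.721, 0.187]]
0.08 [[0.709, 0.172], [0.814, 0.274]] [[0.699, 0.172]]
0.12 [[0.701, 0.168], [0.801, 0.266]] [[0.688, 0.164]]
fixture frame mm [73.2 55.9 94.1] rpy [-1.7968e+02  3.0000e-02  9.2200e+01] F [-2.6 -0.2 -4.3] t 5.8
```

Call:
carry_out --commands '[{"delta_pos": [0, -0.1, 0.5], "twist": [0, 0, 0], "hand": 0}, {"delta_pos": [0, 0, 0.5], "twist": [0, 0, 0], "hand": 0}, {"delta_pos": [0, 0, 0.3], "twist": [0, 0, 0], "hand": 0}, {"delta_pos": [0, 0, 0], "twist": [0, 0, 0], "hand": 0}, {"delta_pos": [0, 0, 0], "twist": [0, 0, 0], "hand": 0}]'

```text
clock: 6.42
eef_pos: [0.649, 0.1111, 0.0354]
orientation: [179.9, -0.0, 92.2]
ft_force: [0.1, -0.5, -0.3]
finger_gap: -0.0
```

```bash
python3 -c "
from h import *
where()"
```

```text
fixture frame mm [70.8 56.8 35.4] rpy [179.91  -0.    92.23] F [ 0.1 -0.5 -0.3] t 6.425
```

Call:
carry_out --commands '[{"delta_pos": [0, -0.1, 0.1], "twist": [0, 0, 0], "hand": 0}, {"delta_pos": [0, -0.1, 0], "twist": [0, 0, 0], "hand": 0}, {"delta_pos": [0, -0.1, 0], "twist": [0, 0, 0], "hand": 0}, {"delta_pos": [0, -0.1, 0], "twist": [0, 0, 0], "hand": 0}, {"delta_pos": [0, -0.05, 0], "twist": [0, 0, 0], "hand": 0}, {"delta_pos": [0, -0.05, 0], "twist": [0, 0, 0], "hand": 0}, {"delta_pos": [0, -0.05, 0], "twist": [0, 0, 0], "hand": 0}, {"delta_pos": [0, -0.05, 0], "twist": [0, 0, 0], "hand": 0}, {"delta_pos": [0, -0.05, 0], "twist": [0, 0, 0], "hand": 0}, {"delta_pos": [0, -0.05, 0], "twist": [0, 0, 0], "hand": 0}]'

```text
clock: 7.68
eef_pos: [0.6132, 0.1098, 0.0293]
orientation: [180.0, 0.0, 92.2]
ft_force: [1.0, 1.0, 0.1]
finger_gap: 0.0001
```

```bash
python3 - <<'E'
from h import *
where()
T=pose();im=grab_frame("wrist");where()
cv2.imwrite("pics/w3.png",cv2.resize(im[:,:,::-1],(784,588),interpolation=cv2.INTER_CUBIC))
grab_frame("top")
for c in("top","wrist"):
    for r in regions_of("module",c)[:2]:
        k=max(cv2.findContours(r["mask"].astype(np.uint8),0,2)[0],key=cv2.contourArea)
        print(c,r["score"],cv2.minAreaRect(unproj(k[:,0,:],.035,c,T)[:,:2].astype(np.float32)))
E
```

```text
fixture frame mm [35.  57.  29.3] rpy [179.99   0.    92.24] F [1.  1.  0.1] t 7.675
fixture frame mm [34.7 57.  29.3] rpy [-179.99   -0.     92.24] F [ 0.9 -0.3 -0.2] t 7.725
wrist 0.62 ((0.5718396306037903, 0.1182171106338501), (0.05989145487546921, 0.06807372719049454), 2.185584306716919)
wrist 0.18 ((0.5844284296035767, 0.11948262155056), (0.13493183255195618, 0.09482157230377197), 2.554455280303955)
```

Call:
carry_out --commands '[{"delta_pos": [0, -0.03, 0], "twist": [0, 0, 0], "hand": 0}, {"delta_pos": [0, -0.03, 0], "twist": [0, 0, 0], "hand": 0}, {"delta_pos": [0, -0.03, 0], "twist": [0, 0, 0], "hand": 0}, {"delta_pos": [0, -0.03, 0], "twist": [0, 0, 0], "hand": 0}, {"delta_pos": [0, -0.03, 0], "twist": [0, 0, 0], "hand": 0}, {"delta_pos": [0, -0.03, 0], "twist": [0, 0, 0], "hand": 0}]'

```text
clock: 8.62
eef_pos: [0.6048, 0.1095, 0.0295]
orientation: [179.9, -0.0, 92.2]
ft_force: [5.4, 0.3, -0.8]
finger_gap: 0.0003
```

Call:
carry_out --commands '[{"delta_pos": [0, -0.02, 0], "twist": [0, 0, 0], "hand": 0}, {"delta_pos": [0, -0.02, 0], "twist": [0, 0, 0], "hand": 0}]'

```text
clock: 8.88
eef_pos: [0.6044, 0.1095, 0.0302]
orientation: [179.7, -0.0, 92.2]
ft_force: [9.8, 1.0, -1.8]
finger_gap: -0.0001
```

The module is against the fence: about 10 N, with the finger at x≈26 mm, which fits a module edge at +16 mm. Next I back off and go round to the open end.

Call:
carry_out --commands '[{"delta_pos": [0, 0.2, 0], "twist": [0, 0, 0], "hand": 0}, {"delta_pos": [0, 0.2, 0], "twist": [0, 0, 0], "hand": 0}, {"delta_pos": [0, 0, -0.5], "twist": [0, 0, 0], "hand": 0}, {"delta_pos": [0, 0, -0.5], "twist": [0, 0, 0], "hand": 0}, {"delta_pos": [0.5, -0.4, 0], "twist": [0, 0, 0], "hand": 0}, {"delta_pos": [0.5, -0.4, 0], "twist": [0, 0, 0], "hand": 0}, {"delta_pos": [0.46, -0.4, 0], "twist": [0, 0, 0], "hand": 0}, {"delta_pos": [0, 0, 0], "twist": [0, 0, 0], "hand": 0}, {"delta_pos": [0, 0, 0], "twist": [0, 0, 0], "hand": 0}]'

```text
clock: 10.0
eef_pos: [0.5602, 0.1805, 0.0793]
orientation: [180.0, 0.0, 92.2]
ft_force: [-0.2, 0.6, 0.6]
finger_gap: -0.0002
```

```bash
python3 - <<'E'
from h import *
where()
T=pose();im=grab_frame("top")
cv2.imwrite("pics/t3.png",cv2.resize(im[160:290,200:370,::-1],None,fx=4,fy=4,interpolation=cv2.INTER_CUBIC))
for r in regions_of("module","top")[:2]:
        k=max(cv2.findContours(r["mask"].astype(np.uint8),0,2)[0],key=cv2.contourArea)
        print(r["score"],cv2.minAreaRect(unproj(k[:,0,:],.035,"top",T)[:,:2].astype(np.float32)))
where()
E
```

```text
fixture frame mm [-15.2 129.7  79.3] rpy [1.7999e+02 1.0000e-02 9.2240e+01] F [-0.2  0.6  0.6] t 10.0
0.88 ((0.5619877576828003, 0.09131485223770142), (0.059038665145635605, 0.061472196131944656), 1.5443370342254639)
fixture frame mm [-15.1 129.4  79.2] rpy [179.99   0.    92.2 ] F [-0.5  0.5 -0.4] t 10.1
```

View pics/t3.png

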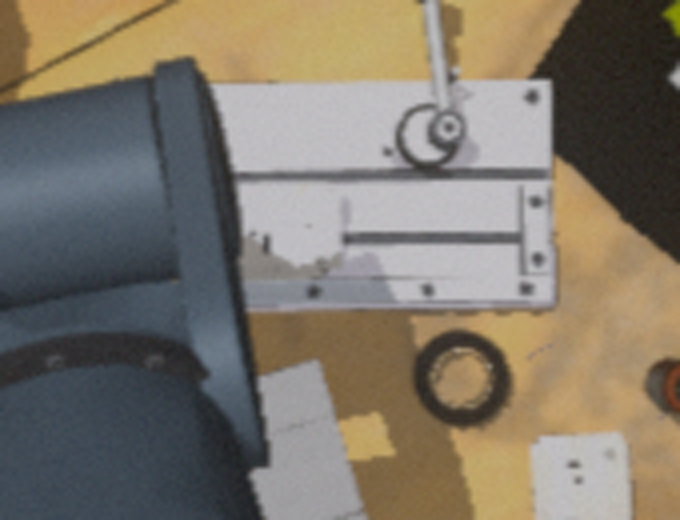

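The top crop shows the module lying along the fence, with its near end at about column 340, which puts its centre at y≈54 mm. Now I lower the finger and push along the fence.

Call:
carry_out --commands '[{"delta_pos": [0, 0, 0.5], "twist": [0, 0, 0], "hand": 0}, {"delta_pos": [0, 0, 0.5], "twist": [0, 0, 0], "hand": 0}, {"delta_pos": [0, 0, 0], "twist": [0, 0, 0], "hand": 0}, {"delta_pos": [-0.15, 0, 0], "twist": [0, 0, 0], "hand": 0}, {"delta_pos": [-0.15, 0, 0], "twist": [0, 0, 0], "hand": 0}, {"delta_pos": [-0.15, 0, 0], "twist": [0, 0, 0], "hand": 0}, {"delta_pos": [-0.15, 0, 0], "twist": [0, 0, 0], "hand": 0}, {"delta_pos": [-0.15, -0.003, 0], "twist": [0, 0, 0], "hand": 0}, {"delta_pos": [-0.15, -0.003, 0], "twist": [0, 0, 0], "hand": 0}]'

```text
clock: 11.22
eef_pos: [0.5611, 0.1353, 0.0294]
orientation: [180.0, -0.0, 92.2]
ft_force: [0.9, 1.4, -0.1]
finger_gap: -0.0003
```

Call:
carry_out --commands '[{"delta_pos": [-0.15, -0.003, 0], "twist": [0, 0, 0], "hand": 0}, {"delta_pos": [-0.15, -0.003, 0], "twist": [0, 0, 0], "hand": 0}, {"delta_pos": [-0.15, -0.003, 0], "twist": [0, 0, 0], "hand": 0}, {"delta_pos": [-0.15, -0.003, 0], "twist": [0, 0, 0], "hand": 0}, {"delta_pos": [-0.15, -0.003, 0], "twist": [0, 0, 0], "hand": 0}, {"delta_pos": [-0.15, -0.003, 0], "twist": [0, 0, 0], "hand": 0}]'

```text
clock: 11.98
eef_pos: [0.5618, 0.0903, 0.0293]
orientation: [-180.0, 0.0, 92.2]
ft_force: [0.6, 0.1, 0.1]
finger_gap: 0.0
```

```bash
python3 - <<'E'
from h import *
where()
T=pose();im=grab_frame("wrist")
cv2.imwrite("pics/w4.png",cv2.resize(im[:,:,::-1],(784,588),interpolation=cv2.INTER_CUBIC))
im=grab_frame("side")
cv2.imwrite("pics/s4.png",cv2.resize(im[140:300,200:400,::-1],None,fx=3.7,fy=3.7,interpolation=cv2.INTER_CUBIC))
for c in ("side",):
  for r in regions_of("module",c)[:2]:
        k=max(cv2.findContours(r["mask"].astype(np.uint8),0,2)[0],key=cv2.contourArea)
        print(r["score"],cv2.minAreaRect(unproj(k[:,0,:],.035,c,T)[:,:2].astype(np.float32)))
where()
E
```

```text
fixture frame mm [-17.1  39.5  29.3] rpy [-180.      0.     92.24] F [0.6 0.1 0.1] t 11.975
0.9 ((0.5636371970176697, 0.023458417505025864), (0.06012207269668579, 0.11006016284227371), 1.1135433912277222)
0.72 ((0.4025499224662781, -0.12481902539730072), (0.08673709630966187, 0.0804833397269249), 3.416184186935425)
fixture frame mm [-17.3  39.6  29.2] rpy [-1.7997e+02  1.0000e-02  9.2210e+01] F [-0.3  1.  -0.3] t 12.125
```

View pics/s4.png

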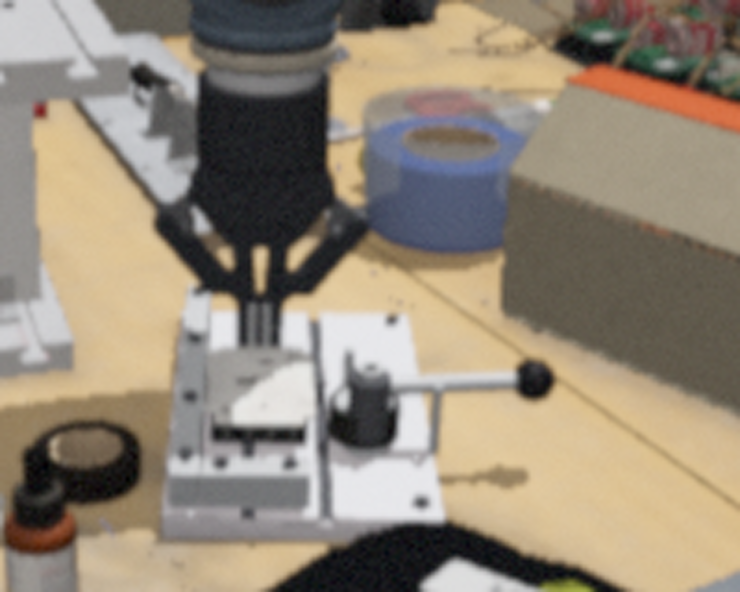

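The module is sliding along the fence. There are about 40 mm left to the stop.

Call:
carry_out --commands '[{"delta_pos": [-0.12, -0.003, 0], "twist": [0, 0, 0], "hand": 0}, {"delta_pos": [-0.12, -0.003, 0], "twist": [0, 0, 0], "hand": 0}, {"delta_pos": [-0.12, 0, 0], "twist": [0, 0, 0], "hand": 0}, {"delta_pos": [-0.12, 0, 0], "twist": [0, 0, 0], "hand": 0}, {"delta_pos": [-0.12, 0, 0], "twist": [0, 0, 0], "hand": 0}, {"delta_pos": [-0.06, 0, 0], "twist": [0, 0, 0], "hand": 0}, {"delta_pos": [-0.03, 0, 0], "twist": [0, 0, 0], "hand": 0}, {"delta_pos": [-0.03, 0, 0], "twist": [0, 0, 0], "hand": 0}]'

```text
clock: 13.12
eef_pos: [0.563, 0.0548, 0.0293]
orientation: [180.0, -0.0, 92.2]
ft_force: [-0.2, 1.2, 0.6]
finger_gap: -0.0002
```

Call:
carry_out --commands '[{"delta_pos": [-0.03, 0, 0], "twist": [0, 0, 0], "hand": 0}, {"delta_pos": [-0.03, 0, 0], "twist": [0, 0, 0], "hand": 0}]'

```text
clock: 13.38
eef_pos: [0.5631, 0.0518, 0.0293]
orientation: [180.0, -0.0, 92.2]
ft_force: [0.5, 0.8, -0.0]
finger_gap: -0.0003
```

```bash
python3 - <<'E'
from h import *
where()
E
```

```text
fixture frame mm [-17.4   1.   29.3] rpy [180.    -0.    92.25] F [ 0.5  0.8 -0. ] t 13.375
```

Call:
carry_out --commands '[{"delta_pos": [-0.03, 0, 0], "twist": [0, 0, 0], "hand": 0}, {"delta_pos": [-0.03, 0, 0], "twist": [0, 0, 0], "hand": 0}]'

```text
clock: 13.62
eef_pos: [0.5632, 0.0489, 0.0293]
orientation: [180.0, -0.0, 92.2]
ft_force: [0.8, 7.9, 0.6]
finger_gap: -0.0003
```

Call:
carry_out --commands '[{"delta_pos": [-0.02, 0, 0], "twist": [0, 0, 0], "hand": 0}, {"delta_pos": [-0.02, 0, 0], "twist": [0, 0, 0], "hand": 0}]'

```text
clock: 13.88
eef_pos: [0.5632, 0.0484, 0.0293]
orientation: [180.0, -0.1, 92.2]
ft_force: [0.1, 18.4, -0.2]
finger_gap: 0.0002
```

The module is against the stop: 18 N, with the finger end at y≈-13 mm. Now I back off, rise and stage beside the lever.

Call:
carry_out --commands '[{"delta_pos": [0.15, 0, 0], "twist": [0, 0, 0], "hand": 0}, {"delta_pos": [0.1, 0, 0], "twist": [0, 0, 0], "hand": 0}, {"delta_pos": [0, 0, -0.7], "twist": [0, 0, 0], "hand": 0}, {"delta_pos": [0, 0, -0.7], "twist": [0, 0, 0], "hand": 0}, {"delta_pos": [-0.4, 0.62, 0], "twist": [0, 0, 0], "hand": 0}, {"delta_pos": [-0.4, 0.62, 0], "twist": [0, 0, 0], "hand": 0}, {"delta_pos": [-0.4, 0.62, 0], "twist": [0, 0, 0], "hand": 0}, {"delta_pos": [-0.4, 0.62, 0], "twist": [0, 0, 0], "hand": 0}, {"delta_pos": [0, 0, 0], "twist": [0, 0, 0], "hand": 0}, {"delta_pos": [0, 0, 0], "twist": [0, 0, 0], "hand": 0}]'

```text
clock: 15.12
eef_pos: [0.6892, -0.0156, 0.0989]
orientation: [-179.9, -0.0, 92.2]
ft_force: [-0.6, -0.1, -0.2]
finger_gap: -0.0002
```

```bash
python3 - <<'E'
from h import *
where()
T=pose();np.save("Tw5.npy",T);im=grab_frame("wrist")
cv2.imwrite("pics/w5.png",cv2.resize(im[:,:,::-1],(784,588),interpolation=cv2.INTER_CUBIC))
# projections of where home module outline corners should be
P=[[*fw(x,y),.035] for x,y in((-.045,-.1),(.0155,-.1),(.0155,-.011),(-.045,-.011))]
print((proj(P,"wrist",T)*1.4).round())
E
```

```text
fixture frame mm [105.9 -71.4  98.9] rpy [-1.7994e+02 -1.0000e-02  9.2240e+01] F [-0.6 -0.1 -0.2] t 15.125
[[ 54. 383.]
 [187. 383.]
 [161. 182.]
 [ 11. 183.]]
```

View pics/w5.png

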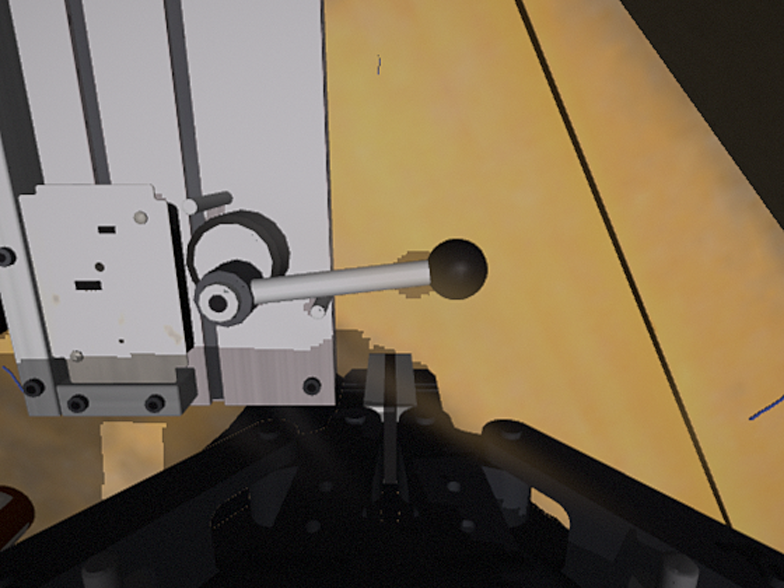

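The wrist view shows the module in the fence/stop corner, with its outline from about (20,187) to (190,380). The predicted home outline is (11,183) to (187,383). The lever is still open, with its knob at (458,268), and the finger is to its right. I'll compute the arc.

```bash
python3 - <<'E'
from h import *
where()
def c(phi,r=.060):
    u=np.array([np.cos(phi),np.sin(phi)]); n=np.array([-u[1],u[0]])
    return np.array([.0444,-.0525])+r*u-(.005+.011*abs(n[1])+.010*abs(n[0]))*n
ph=np.r_[.12,np.arange(.2,1.61,.1),1.65,1.7]
w=np.array([c(a) for a in ph])*1000
prev=np.array([105.9,-71.4])
for a,q in zip(ph,w): print(round(a,2),q.round(1),"tool x,y units",((q-prev)[::-1]/50).round(2)); prev=q
E
```

```text
fixture frame mm [105.8 -71.2  99.1] rpy [-1.7995e+02 -1.0000e-02  9.2260e+01] F [-0.1 -0.7 -0.6] t 15.175
0.12 [106.  -62.3] tool x,y units [0.18 0.  ]
0.2 [106.7 -58. ] tool x,y units [0.09 0.01]
0.3 [107.2 -52.4] tool x,y units [0.11 0.01]
0.4 [107.1 -46.7] tool x,y units [ 0.11 -0.  ]
0.5 [106.4 -40.8] tool x,y units [ 0.12 -0.01]
0.6 [105.1 -34.9] tool x,y units [ 0.12 -0.03]
0.7 [103.1 -29. ] tool x,y units [ 0.12 -0.04]
0.8 [100.4 -23.3] tool x,y units [ 0.12 -0.05]
0.9 [ 97.1 -17.7] tool x,y units [ 0.11 -0.07]
1.0 [ 93.1 -12.5] tool x,y units [ 0.11 -0.08]
1.1 [88.5 -7.6] tool x,y units [ 0.1  -0.09]
1.2 [83.2 -3.2] tool x,y units [ 0.09 -0.11]
1.3 [77.4  0.6] tool x,y units [ 0.08 -0.12]
1.4 [71.1  3.8] tool x,y units [ 0.06 -0.13]
1.5 [64.4  6.2] tool x,y units [ 0.05 -0.13]
1.6 [58.   7.9] tool x,y units [ 0.03 -0.13]
1.65 [55.4  8.6] tool x,y units [ 0.01 -0.05]
1.7 [52.9  9.1] tool x,y units [ 0.01 -0.05]
```

Call:
carry_out --commands '[{"delta_pos": [0, 0, 0.5], "twist": [0, 0, 0], "hand": 0}, {"delta_pos": [0, 0, 0.5], "twist": [0, 0, 0], "hand": 0}, {"delta_pos": [0, 0, 0], "twist": [0, 0, 0], "hand": 0}, {"delta_pos": [0.18, 0, 0], "twist": [0, 0, 0], "hand": 0}, {"delta_pos": [0.09, 0.01, 0], "twist": [0, 0, 0], "hand": 0}, {"delta_pos": [0.11, 0.01, 0], "twist": [0, 0, 0], "hand": 0}, {"delta_pos": [0.11, 0, 0], "twist": [0, 0, 0], "hand": 0}, {"delta_pos": [0.12, -0.01, 0], "twist": [0, 0, 0], "hand": 0}, {"delta_pos": [0.12, -0.03, 0], "twist": [0, 0, 0], "hand": 0}]'

```text
clock: 16.3
eef_pos: [0.6873, 0.021, 0.0493]
orientation: [180.0, 0.0, 92.2]
ft_force: [0.1, -1.6, -0.3]
finger_gap: -0.0002
```

Call:
carry_out --commands '[{"delta_pos": [0.12, -0.04, 0], "twist": [0, 0, 0], "hand": 0}, {"delta_pos": [0.12, -0.05, 0], "twist": [0, 0, 0], "hand": 0}, {"delta_pos": [0.11, -0.07, 0], "twist": [0, 0, 0], "hand": 0}, {"delta_pos": [0.11, -0.08, 0], "twist": [0, 0, 0], "hand": 0}]'

```text
clock: 16.8
eef_pos: [0.6742, 0.0435, 0.0493]
orientation: [180.0, 0.0, 92.2]
ft_force: [1.4, -1.8, 0.8]
finger_gap: -0.0005
```

```bash
python3 - <<'E'
from h import *
where()
grab_frame("top")
for b in boxes_of("lever_knob","top")[:2]: print(b["location"],b["score"],((np.array(b["location"][:2])-fw(.0444,-.0525))*1000).round(1))
E
```

```text
fixture frame mm [ 93.4 -11.7  49.3] rpy [179.99   0.    92.24] F [ 1.4 -1.8  0.8] t 16.8
```

Call:
carry_out --commands '[{"delta_pos": [0.1, -0.09, 0], "twist": [0, 0, 0], "hand": 0}, {"delta_pos": [0.09, -0.11, 0], "twist": [0, 0, 0], "hand": 0}, {"delta_pos": [0.08, -0.12, 0], "twist": [0, 0, 0], "hand": 0}]'

```text
clock: 17.27
eef_pos: [0.6584, 0.0558, 0.0496]
orientation: [179.9, 0.0, 92.2]
ft_force: [4.5, -6.5, 0.1]
finger_gap: -0.0004
```

Call:
carry_out --commands '[{"delta_pos": [0.06, -0.13, 0], "twist": [0, 0, 0], "hand": 0}, {"delta_pos": [0.05, -0.13, 0], "twist": [0, 0, 0], "hand": 0}]'

```text
clock: 17.52
eef_pos: [0.6461, 0.0609, 0.0502]
orientation: [179.7, 0.0, 92.2]
ft_force: [9.4, -1.6, 0.3]
finger_gap: -0.0003
```

```bash
python3 -c "
from h import *
where()"
```

```text
fixture frame mm [65.9  6.7 50.2] rpy [1.7973e+02 3.0000e-02 9.2230e+01] F [ 9.4 -1.6  0.3] t 17.525
```

Call:
carry_out --commands '[{"delta_pos": [0.02, -0.08, 0], "twist": [0, 0, 0], "hand": 0}, {"delta_pos": [0.01, -0.06, 0], "twist": [0, 0, 0], "hand": 0}, {"delta_pos": [0, 0, 0], "twist": [0, 0, 0], "hand": 0}]'

```text
clock: 17.9
eef_pos: [0.6391, 0.0624, 0.0503]
orientation: [179.7, 0.0, 92.2]
ft_force: [7.8, -1.8, 1.8]
finger_gap: -0.0004
```

```bash
python3 -c "
from h import *
where()"
```

```text
fixture frame mm [59.   8.5 50.3] rpy [1.7974e+02 1.0000e-02 9.2240e+01] F [ 7.8 -1.8  1.8] t 17.9
```

Call:
carry_out --commands '[{"delta_pos": [0, -0.04, 0], "twist": [0, 0, 0], "hand": 0}, {"delta_pos": [0, -0.04, 0], "twist": [0, 0, 0], "hand": 0}]'

```text
clock: 18.15
eef_pos: [0.6382, 0.0624, 0.051]
orientation: [179.3, -0.0, 92.2]
ft_force: [25.8, 1.0, -2.9]
finger_gap: -0.0
```

Call:
carry_out --commands '[{"delta_pos": [0, -0.03, 0], "twist": [0, 0, 0], "hand": 0}, {"delta_pos": [0, 0, 0], "twist": [0, 0, 0], "hand": 0}]'

```text
clock: 18.4
eef_pos: [0.638, 0.0624, 0.0516]
orientation: [179.1, -0.0, 92.2]
ft_force: [26.7, 0.6, -6.4]
finger_gap: -0.0001
```

The stop is firm at finger x≈58 mm and about 26 N, which matches lever angle 1.5. Now I back off and look.

Call:
carry_out --commands '[{"delta_pos": [0, 0.2, 0], "twist": [0, 0, 0], "hand": 0}, {"delta_pos": [0, 0.3, 0], "twist": [0, 0, 0], "hand": 0}, {"delta_pos": [0, 0, -0.7], "twist": [0, 0, 0], "hand": 0}, {"delta_pos": [0, 0, -0.8], "twist": [0, 0, 0], "hand": 0}, {"delta_pos": [0, 0, -0.8], "twist": [0, 0, 0], "hand": 0}, {"delta_pos": [-0.7, -0.4, -0.6], "twist": [0, 0, 0], "hand": 0}, {"delta_pos": [-0.7, -0.4, -0.6], "twist": [0, 0, 0], "hand": 0}, {"delta_pos": [-0.7, -0.4, 0], "twist": [0, 0, 0], "hand": 0}, {"delta_pos": [-0.3, 0, 0], "twist": [0, 0, 0], "hand": 0}, {"delta_pos": [0, 0, 0], "twist": [0, 0, 0], "hand": 0}]'

```text
clock: 19.65
eef_pos: [0.602, -0.0595, 0.224]
orientation: [-180.0, -0.0, 92.2]
ft_force: [-0.2, -0.1, 0.1]
finger_gap: -0.0
```

```bash
python3 - <<'E'
from h import *
where(); T=pose();np.save("Tw6.npy",T);im=grab_frame("wrist")
cv2.imwrite("pics/w6.png",cv2.resize(im[:,:,::-1],(784,588),interpolation=cv2.INTER_CUBIC))
P=[[*fw(x,y),.035] for x,y in((-.045,-.1),(.0155,-.1),(.0155,-.011),(-.045,-.011))]
print("home outline",(proj(P,"wrist",T)*1.4).round().tolist())
for r in regions_of("module","wrist")[:4]:
    k=max(cv2.findContours(r["mask"].astype(np.uint8),0,2)[0],key=cv2.contourArea)
    R_=cv2.minAreaRect(unproj(k[:,0,:],.035,"wrist",T)[:,:2].astype(np.float32)); d=np.array(R_[0])-p[:2];c,s=np.cos(p[2]),np.sin(p[2])
    print("mod",r["score"],(np.array([c*d[0]+s*d[1],-s*d[0]+c*d[1]])*1000).round(1),R_[1],R_[2]-np.degrees(p[2]))
for b in boxes_of("lever_knob","wrist")[:2]:
    d=np.array(b["location"][:2])-fw(.0444,-.0525); print(b["location"],b["score"],"lever",np.arctan2(d[1],d[0])-p[2]-.09)
E
```

```text
fixture frame mm [  17.  -111.7  224. ] rpy [-1.7996e+02 -3.0000e-02  9.2170e+01] F [-0.2 -0.1  0.1] t 19.65
home outline [[296.0, 246.0], [384.0, 246.0], [384.0, 107.0], [288.0, 107.0]]
mod 0.97 [-14.6 -55.8] (0.061653923243284225, 0.08680543303489685) -0.13740634820412456
```

View pics/w6.png

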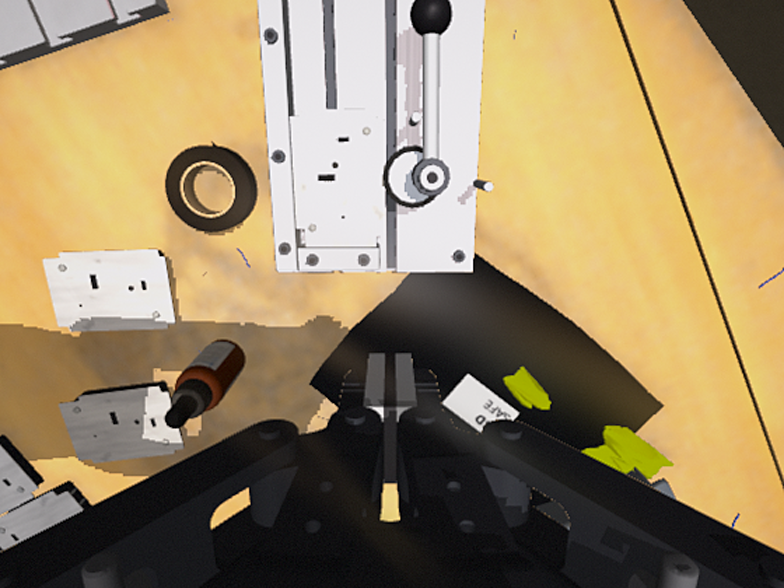

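The module is flat in the corner, at (290–385, 107–248), matching the predicted home outline. The lever is shut with its knob at (430,12), and the bottle, tape and spares are where they were. I'll check the lever angle and hand in.

```bash
python3 - <<'E'
from h import *
T=np.load("Tw6.npy")
k=unproj([(430.5/1.4,14/1.4)],.052,"wrist",T)[0]; v=unproj([(431.5/1.4,177/1.4)],.06,"wrist",T)[0]
for o in (v[:2],fw(.0444,-.0525)):
    d=k[:2]-o; print("lever",np.arctan2(d[1],d[0])-p[2]-.09,np.hypot(*d))
a=np.arctan2(*(unproj([(431.7/1.4,150/1.4),(430.7/1.4,40/1.4)],.052,"wrist",T)[:,:2][::-1].__array__()[0]-unproj([(431.7/1.4,150/1.4)],.052,"wrist",T)[0,:2])[::-1]); print("bar only",a-p[2]-.09)
E
```

```text
lever 1.50132897062485 0.09008556062274742
lever 1.5000345383283595 0.08933143285757407
bar only 1.5120528690268036
```

```bash
python3 -c "
from bench import *
print(job_done(), get_state()['clock'])"
```

```text
the job is handed in; nothing more can be done
the job is handed in; nothing more can be done
```

The module is clamped in its home place, and the job is handed in at about 20 s of the 53 s allowed. I used closed-finger pushes only:

1. **Fence:** I pushed the module against the fence, with about 10 N at contact.
2. **End stop:** I slid it along the fence to the stop, with about 18 N at contact.
3. **Lever:** I swept the lever round to its far pin, where it held firm at about 27 N. The gripper then withdrew clear of everything.

**Last checks:**
- **Module:** the wrist camera put it at x = -14.6, y = -55.8 mm, against a home of -15, -55.5. It was 0.1° askew, and both figures are within measuring error.
- **Lever:** the angle measured 1.50 to 1.51 rad, past the dead point at 1.42.
- **Other things:** the tape, bottle and both spare modules looked undisturbed by eye in the last picture. The blue roll was out of that view, but nothing went near it.

One picture taken before clamping suggested the module's left edge was up to about 4 mm off the predicted outline. It was not there in the picture after clamping. Two queries came back empty: the network did not find the knob in the top picture during the sweep, nor in the last wrist picture. I read the lever angle from that last picture by hand instead.

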